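# Dole two walnuts from the locked nut dispenser

## Robot

A 6-joint arm with a two-finger parallel gripper is mounted at the origin on the work surface. World frame = base frame: x ahead of the robot, y to its left, z up, the work surface at z = 0. Lengths are in m, angles in rad, forces in N, time in s.
With the tool pointing down it reaches from about 0.35 to 0.775 m from the base axis. Payload 5.5 kg.
Tool frame: the origin (TCP) lies on the centre line of the jaws, within the pads' length; the fingertips stand 17 mm ahead of it and the grasp point (between the pads) lies 2 mm behind it; z points along the fingers, y is the direction in which the jaws open and shut (so a half turn about z gives the same grasp; the last joint's range is limited). The gripper opens to 85 mm and grips with 20 to 120 N. Pads are 22 mm wide; open, the fingers measure 114 mm over their backs; the gripper's body (76 mm by 85 mm) begins 54 mm behind the grasp point. The pads swing forward as they close: fully open they stand 13 mm farther back than shut.
Start: joints at [0.99, 0.313, 0.046, 1.304, 0, 1.431], TCP at [0.245, 0.52, 0.248] pointing down, gripper open.
Joint ranges: [-2.76, 2.76], [-0.86, 1.69], [-1.03, 1.26], [-2.2, 2.34], [-1.47, 1.5], [-3.14, 3.14]. Speed limits (rad/s): [2.57, 2.57, 3.14, 3.14, 3.14, 3.14].

## Interface

Orientations are given as a rotation vector (axis times angle).
In Python, from cell import manip gives the robot as it stands.
- The arm moves only by the tool apply_moves, never from a script. Its argument "commands" is a list of rows, each an object of numbers: "rx", "ry", "rz": the turn, a rotation vector about the tool's x, y, z in rad; "tx", "ty", "tz": the shift along the tool's x, y, z in m; "gripper": the opening, from 0 (shut) to 1 (fully open). A call has 1 to 5 rows; each row shifts and turns the pose as measured when the row begins, along the tool's axes as they then stand; what a row does not reach is not made up. A row lasts 1/8 s, in which the tool goes at most 62.5 mm and 10.7 degrees, less where a joint would pass 70% of its speed; a pose out of reach is approached as far as the arm can. A call with a gripper value outside its range is refused whole. The fingers move at their own pace and stop on an object; the grip force is fixed at half the most. Time passes only in rows, so rows that do not move let the fingers close. It gives the time, the measured TCP pose, the force and the opening at its end, in the units of the state.
- manip.observe(): the state, without advancing time (a new reading comes with each control period).
- manip.camera(name): name is "scene" or "top"; returns (picture, depth): 400x640x3 uint8, red, green, blue; 400x640 float32, m along the optical axis (not along the pixel's ray), 0 where there is no reading.
- manip.camera_info(name): a dict with "mtx" (3x3 intrinsics, pixels), "R" (3x3) and "t" (3): a world point X has camera coordinates R X + t. Camera axes: x right, y down, z forward; pixel columns grow to the right and rows downward; lengths in m; the calibration is good to about 2 mm. A picture is of the moment at which its call begins. camera_info takes no time and is no camera call.
- manip.hand_in(): hands the job in, once; it reports no verdict.
The state is a dict: "clock": time; "q": joint angles; "joint_vel": joint speeds; "joint_torque": joint torques, N m; "ee_pos": TCP position; "eef_rot": TCP orientation; "force": force on the tool from outside, world axes, zero at the start; "moment": the same for the moment, N m; "gripper_width": finger opening in m.
Only numpy, scipy, OpenCV 4.12 (cv2) and the standard library are available. Lean on these libraries where they do the work, as an engineer would, in place of code of your own. Each camera call takes 0.05 s, during which the arm holds its last target.

## Task

Unlock the nut dispenser by sliding the small flush switch in its recessed slot all the way to the unlocked end, then draw the gate out just far enough that exactly two walnuts drop into the ramekin below, and push the gate fully shut again. The other two walnuts must stay in the hopper; leave the switch unlocked and the ramekin standing where it is, and do not disturb the other things on the counter.

Things in the scene. Friction and masses are not known exactly. Their poses are not given: they have to be found in the camera images.
- dispenser: Light-wood four-bay walnut dispenser, fixed to the counter. Origin: on the counter under the hopper's centre, z up; y runs along the row of bays, from the lock housing (-y end) to the gate's fin (+y end); x points away from the robot at yaw 0. Plinth 8 mm thick, x -55 to 80, y -158 to 92 mm. Two 10 mm posts at x = +-28, y = 85 mm, 135 mm high.
- hopper (a point): Centre of the clear hopper's open top, 135 mm above the counter, at dispenser x 0, y 0. Hopper: x -20 to 20, y -78 to 78 mm, height 93 to 135 mm, 3 mm walls, open on top; four bays in a row at 38 mm pitch (centres y = -57, -19, 19, 57 mm, 34 mm long inside), one walnut in each.
- slot (a point): Centre of the mouth of the switch's slot in the flat top (height 135 mm) of the light-wood lock housing (x -45 to 75, y -158 to -92 mm in the dispenser's frame). This point is at dispenser x 20, y -125 mm. The slot is a trough 76 mm long (x -18 to 58), 32 mm wide (y -141 to -109), 12 mm deep (floor at height 123 mm), open above.
- lock_rib (a point): Centre of the top of the switch's white rib in the slot: 8 mm (dispenser x) by 26 mm (y), top 134 mm high, 1 mm below the housing's top, foot 1 mm above the slot floor. Locked, it stands at dispenser x = 5, y = -125 mm, with about 49 mm of free slot on its +x side, where a fingertip goes in to push it to -x.
- lock (a joint): Travel of the switch: 0 locked, 0.018 m fully unlocked (end of the slot); grows as the rib slides to the dispenser's -x (towards the robot at yaw 0). About 1.5 N of friction, stays where it is left. Starts within 3 mm of locked. Below about 10 mm a tongue inside blocks the gate.
- gate_fin (a point): Gripping point of the gate's upright grey fin, 120 mm above the counter. Fin 14 mm thick (dispenser x), 30 mm long (y), from height 92 to 135 mm, on the steel gate plate (34 mm wide, 6 mm thick, top 92 mm high) that sticks out of the hopper's +y end. Gate shut, this point is at dispenser x 0, y 135 mm.
- gate (a joint): Opening of the gate: 0 shut (as at the start), 0.155 m fully out; grows as the fin is drawn to the dispenser's +y. About 1.5 N of friction, stays where left. It uncovers the bays from the lock housing's end: the first walnut has dropped by about 36 mm, the second by about 74 mm, the third may drop beyond about 98 mm.
- walnut1: Walnut, a brown ball 28 mm in diameter, origin at its centre; in the bay next to the lock housing (dispenser y -57 mm), resting on the gate.
- walnut2: Same walnut, second bay (y -19 mm).
- walnut3: Same walnut, third bay (y 19 mm); stays in the hopper.
- walnut4: Same walnut, fourth bay (y 57 mm), nearest the fin; stays in the hopper.
- ramekin: White ceramic ramekin, 90 mm across the rim, 48 mm high, 4 mm wall, loose, standing on the plinth under the first two bays (dispenser y about -38 mm). Origin: centre of its underside.
- spare_ramekin: An identical empty ramekin on the counter beside the dispenser, not used. Origin: centre of its underside.
- spice_jar: Amber jar, 48 mm across, 85 mm high, on the counter on the dispenser's +x side, not used. Origin: centre of its underside.
- pie_tin: Aluminium pie tin, 220 mm across, 30 mm high, not used. Origin: centre of its underside.
- roll_clip: Red C-shaped clip for a rolled pastry mat, about 85 mm long, 28 mm high, not used. Origin: at its foot, in the centre of the C.
- spoon: Wooden spoon, 200 mm long, lying on the counter, not used.
- mug: Blue mug, 80 mm across, 85 mm high, not used. Origin: centre of its underside.
- timer: White kitchen timer, 68 mm across, 62 mm high, not used. Origin: centre of its underside.
Things that resemble listed ones, but are neither listed nor needed, are in the scene too. What is shaped like the ramekin but green or yellow is not meant.

How it is judged:
By the outcome, as a careful person would: the job done as asked, in the order asked, and still so for the second after the job is handed in, with the robot touching nothing.
It also fails if it takes over 51 s, if anything falls off the work surface, if the arm or the gripper's body presses on something with over 40 N, if the wrist force passes 120 N, or if a joint passes its speed limit or range.

## Working session

There is one attempt and no reset: what is moved stays moved. The work goes in short steps, Python scripts to look and compute and a tool call to move; the robot and the scene stay as the last step left them, time stands still between calls to the robot, and variables do not carry over. Pictures are saved under pics/ and viewed, and the job is handed in when it is done.

Besides the shell and the picture viewer there is one more tool, called after "Request:" by a JSON object that holds its "method" and its "body", one argument or row to a line. apply_moves: Moves the arm, as the interface text tells. Its arguments: {"type":"object","properties":{"commands":{"type":"array","items":{"type":"object","properties":{"rx":{"type":"number"},"ry":{"type":"number"},"rz":{"type":"number"},"tx":{"type":"number"},"ty":{"type":"number"},"tz":{"type":"number"},"gripper":{"type":"number"}}}}},"required":["commands"]}

```bash
ls; mkdir -p pics; python3 - <<'E'
from cell import manip
import cv2,numpy as np
for n in("scene","top"):
    p,d=manip.camera(n);cv2.imwrite(f"pics/{n}0.png",p[:,:,::-1]);np.save(f"pics/{n}0.npy",d)
    i=manip.camera_info(n);print(n,i)
print(manip.observe())
E
```

```text
pics
scene {'mtx': array([[375.05055844,   0.        , 321.37511086],
       [  0.        , 375.05055844, 197.0971753 ],
       [  0.        ,   0.        ,   1.        ]]), 'R': array([[-0.72795845,  0.68523061,  0.02314117],
       [ 0.37451447,  0.42568595, -0.82372956],
       [-0.57429557, -0.59097419, -0.56651046]]), 't': array([ 0.36464222, -0.12252236,  1.51325423])}
top {'mtx': array([[363.37917376,   0.        , 318.38139713],
       [  0.        , 363.37917376, 200.60451557],
       [  0.        ,   0.        ,   1.        ]]), 'R': array([[ 0.02698244, -0.9992897 ,  0.0263067 ],
       [-0.99582219, -0.02916675, -0.08653015],
       [ 0.08723597, -0.023862  , -0.99590185]]), 't': array([-0.00265747,  0.52654236,  0.98182773])}
{'clock': 0.1, 'q': array([9.90403194e-01, 3.13918891e-01, 4.50958790e-02, 1.30359994e+00,
       1.64599151e-05, 1.43118809e+00]), 'joint_vel': array([ 7.58858092e-04, -3.88516353e-03,  3.10708650e-03, -5.53761620e-04,
       -2.84889406e-05,  9.24279687e-04]), 'joint_torque': array([ 2.77123225e-03, -4.81726348e+01,  2.99243867e+01,  1.27396433e-02,
       -1.41682772e-04, -2.62553107e-05]), 'ee_pos': array([0.24509664, 0.51967649, 0.24750301]), 'eef_rot': array([-6.86662903e-01, -3.06502789e+00,  2.38174735e-03]), 'force': array([0.78355067, 0.3928055 , 0.00489052]), 'moment': array([-0.03041728, -0.03930309, -0.00113878]), 'gripper_width': 0.08532247390110322}
```

View pics/scene0.png

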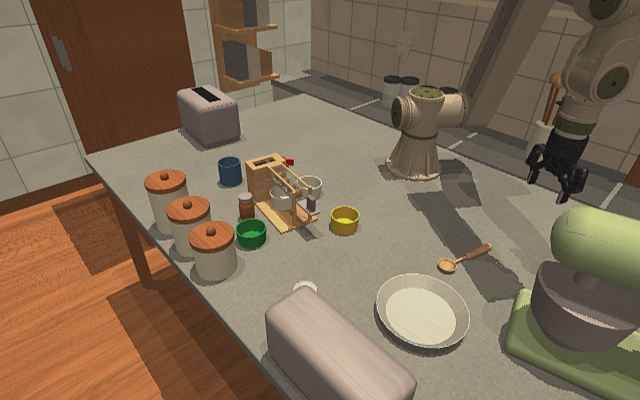

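View pics/top0.png

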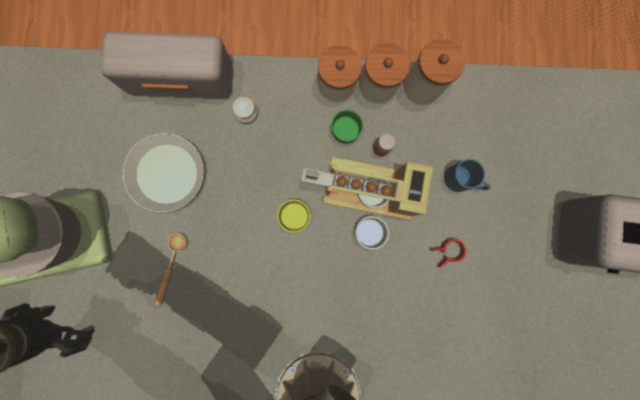

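The top view shows the dispenser around (375,188): fin at left (312,176), lock housing at right (415,188). The scene view shows it at (280,190). I'll enlarge it next.

```bash
python3 - <<'E'
import cv2
a=cv2.imread("pics/top0.png")[145:230,290:450];cv2.imwrite("pics/topc.png",cv2.resize(a,None,fx=5,fy=5,interpolation=cv2.INTER_NEAREST))
a=cv2.imread("pics/scene0.png")[140:245,230:340];cv2.imwrite("pics/scenec.png",cv2.resize(a,None,fx=5,fy=5,interpolation=cv2.INTER_NEAREST))
E
```

```text
(no output)
```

View pics/topc.png

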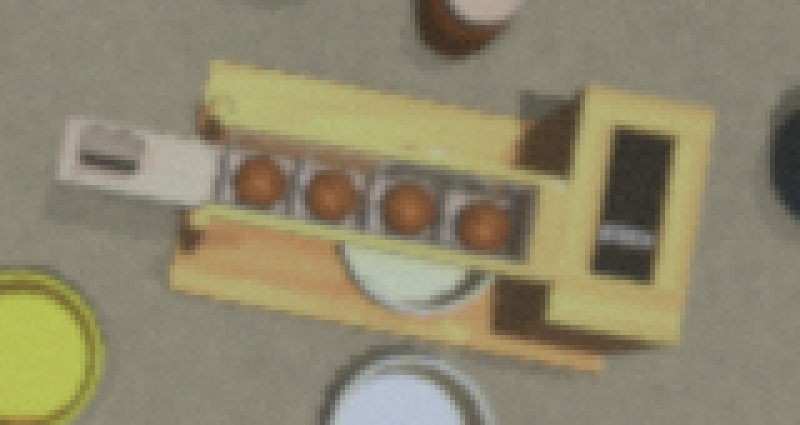

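View pics/scenec.png

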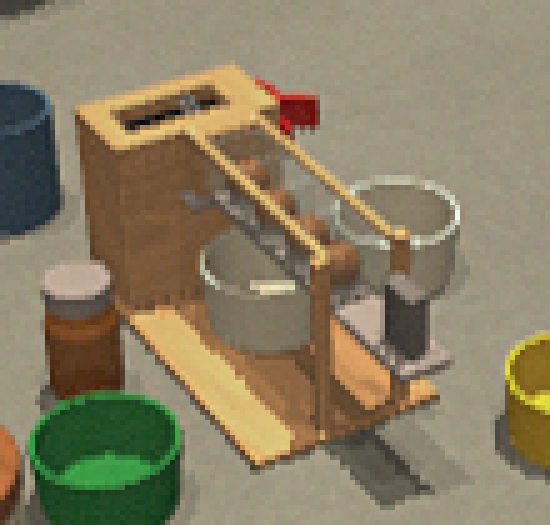

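```bash
cat > h.py <<'E'
from cell import manip
import numpy as np,cv2
def ray(n,uv,z):
    i=manip.camera_info(n);K,R,t=i["mtx"],i["R"],i["t"]
    uv=np.atleast_2d(np.asarray(uv,float));d=np.c_[uv,np.ones(len(uv))]@np.linalg.inv(K).T@R
    c=-R.T@t
    return c+d*((z-c[2])/d[:,2])[:,None]
def proj(n,X):
    i=manip.camera_info(n);p=(np.atleast_2d(X)@i["R"].T+i["t"])@i["mtx"].T
    return p[:,:2]/p[:,2:]
def rigid(P,Q):  # disp->world 2D
    P=np.array(P);Q=np.array(Q);a=P-P.mean(0);b=Q-Q.mean(0)
    th=np.arctan2((a[:,0]*b[:,1]-a[:,1]*b[:,0]).sum(),(a*b).sum())
    R=np.array([[np.cos(th),-np.sin(th)],[np.sin(th),np.cos(th)]]);t=Q.mean(0)-R@P.mean(0)
    return th,R,t
E
python3 - <<'E'
from h import *
im=cv2.imread("pics/top0.png");hsv=cv2.cvtColor(im,cv2.COLOR_BGR2HSV)
cr=lambda p:[(p[0]+.5)/5-.5+290,(p[1]+.5)/5-.5+145]
# housing top corners: (+x,+y),(+x,-y),(-x,-y)
P=[[75,-92],[75,-158],[-45,-158]];px=[(590,85),(715,108),(678,342)]
# fin plate end corners z=.092: y 135+? skip. walnuts z=.106
m=cv2.inRange(hsv,(0,110,40),(16,255,200));sub=np.zeros_like(m);sub[170:200,330:395]=m[170:200,330:395]
n,l,s,c=cv2.connectedComponentsWithStats(sub)
W=[(s[k][4],c[k]) for k in range(1,n) if s[k][4]>20];print(W)
Q=ray("top",[cr(p) for p in px],.135)[:,:2];print(Q)
print(np.linalg.norm(Q[0]-Q[1]),np.linalg.norm(Q[1]-Q[2]))
# slot
g=im.max(2);mk=np.zeros_like(g);mk[168:206,402:430]=(g[168:206,402:430]<95)*255
n,l,s,c=cv2.connectedComponentsWithStats(mk)
for k in range(1,n):
    if s[k][4]>20: print(s[k],c[k])
k=1+np.argmax(s[1:,4]);ys,xs=np.where(l==k);r=cv2.minAreaRect(np.c_[xs,ys].astype(np.float32));print(r,ray("top",cv2.boxPoints(r),.135)[:,:2])
ww=sorted([w for a,w in W],key=lambda w:-w[0]);wr=ray("top",ww,.106)[:,:2];print(wr)
PP=P+[[0,-57],[0,-19],[0,19],[0,57]];QQ=np.r_[Q,wr]
if len(wr)==4:
  th,R,t=rigid(np.array(PP)/1e3,QQ);print(np.degrees(th),t);print((QQ-(np.array(PP)/1e3@R.T+t))*1e3)
E
```

```text
[(np.int32(65), array([341.43076923, 181.10769231])), (np.int32(65), array([355.89230769, 183.86153846])), (np.int32(71), array([371.25352113, 186.30985915])), (np.int32(74), array([386.37837838, 190.        ])), (np.int32(71), array([340.98591549, 192.52112676]))]
[[ 0.62072881 -0.20505247]
 [ 0.61111065 -0.26792523]
 [ 0.49362163 -0.24946768]]
0.06360419107077084 0.11893002743218245
[402 168   3  12  27] [402.74074074 172.48148148]
[410 171  14  21 217] [416.84331797 180.86635945]
[409 193  12   8  74] [414.24324324 196.56756757]
((416.8513488769531, 180.8918914794922), (11.179130554199219, 19.234682083129883), 9.462322235107422) [[ 0.55092953 -0.21082325]
 [ 0.59873016 -0.21850752]
 [ 0.59497128 -0.24618287]
 [ 0.54717126 -0.23836259]]
[[ 0.55139129 -0.15878345]
 [ 0.55970851 -0.11986956]
 [ 0.56480868 -0.08042528]
 [ 0.57075984 -0.04330489]
 [ 0.54144651 -0.04280071]]
```

```bash
python3 - <<'E'
from h import *
im=cv2.imread("pics/top0.png")
cr=lambda p:[(p[0]+.5)/5-.5+290,(p[1]+.5)/5-.5+145]
P=[[75,-92],[75,-158],[-45,-158],[0,-57],[0,-19],[0,19],[0,57]];px=[(590,85),(715,108),(678,342)]
Q=np.r_[ray("top",[cr(p) for p in px],.135)[:,:2],ray("top",[(386.38,190),(371.25,186.3),(355.9,183.86),(341.4,181.1)],.106)[:,:2]]
P=np.array(P)/1e3
th,R,t=rigid(P,Q);print(np.degrees(th),t);print((Q-(P@R.T+t))*1e3)
D=lambda w:(w-t)@R
print("fin top",D(ray("top",[cr(p) for p in [(80,130),(145,130),(140,170),(80,165)]],.135)[:,:2])*1e3)
print("rib",D(ray("top",[cr(p) for p in [(627,226),(627,247),(600,235),(655,240),(627,235)]],.134)[:,:2])*1e3)
np.savez("fit.npz",th=th,R=R,t=t)
# overlay on both
for n,box in(("top",(290,145,450,230)),("scene",(230,140,340,245))):
    a=cv2.imread(f"pics/{n}0.png");x0,y0,x1,y1=box;b=cv2.resize(a[y0:y1,x0:x1],None,fx=5,fy=5,interpolation=cv2.INTER_CUBIC)
    def dr(pts,z,col):
        w=np.c_[np.array(pts)/1e3@R.T+t,np.full(len(pts),z/1e3)]
        p=(proj(n,w)-[x0,y0]+.5)*5-.5
        cv2.polylines(b,[p.round().astype(int)],True,col,1)
    rc=lambda a,b,c,d:[(a,c),(b,c),(b,d),(a,d)]
    dr(rc(-45,75,-158,-92),135,(255,0,0));dr(rc(-18,58,-141,-109),135,(0,0,255));dr(rc(-20,20,-78,78),135,(255,0,255))
    dr(rc(-7,7,120,150),135,(0,255,0));dr(rc(1,9,-138,-112),134,(255,255,0));dr(rc(-55,80,-158,92),8,(0,255,255))
    cv2.imwrite(f"pics/{n}ov.png",b)
E
```

```text
-9.054808047781552 [ 0.56181368 -0.1007605 ]
[[-0.67134586 -1.63501345]
 [ 0.09751965  0.66974969]
 [ 1.11308738  0.24179653]
 [-1.45165133 -1.73743251]
 [ 0.91011974 -0.33644862]
 [ 0.00935538  1.55237392]
 [-0.00708497  1.24497444]]
fin top [[  4.39313966 151.76752815]
 [ 10.44557679 120.21541173]
 [ -9.63923426 118.96874926]
 [-12.75302349 148.50421041]]
rib [[   8.35265869 -123.66916905]
 [  -1.99234041 -125.35828668]
 [   1.39580829 -111.14200175]
 [   4.06820143 -138.54585864]
 [   3.91651986 -124.39349587]]
```

View pics/topov.png

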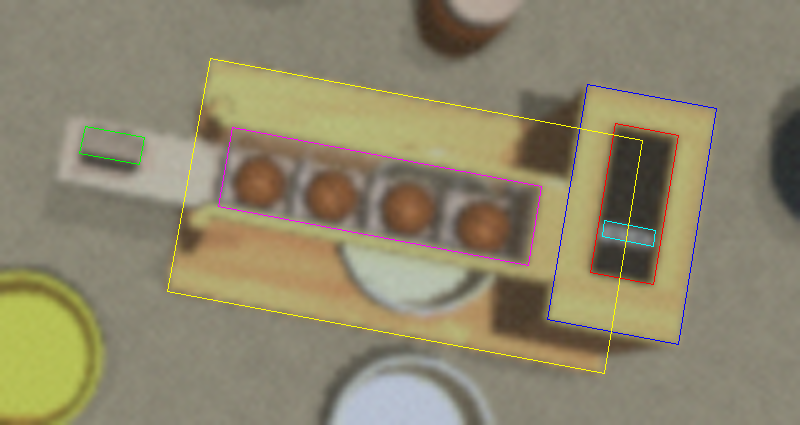

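View pics/sceneov.png

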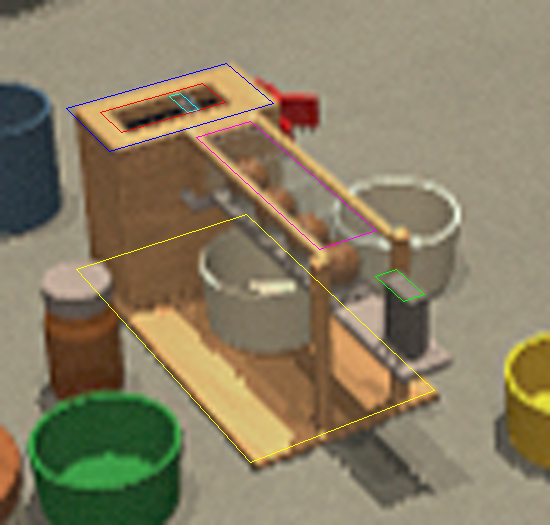

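```bash
cat >> h.py <<'E'
from scipy.spatial.transform import Rotation as Ro
f=np.load("fit.npz") if __import__("os").path.exists("fit.npz") else None
def W(x,y): return f["R"]@(np.array([x,y])/1e3)+f["t"]
def D(w): return (np.asarray(w)[:2]-f["t"])@f["R"]*1e3
def togo(x,y,z):  # disp mm
    o=manip.observe();r=Ro.from_rotvec(o["eef_rot"]).as_matrix();p=np.r_[W(x,y),z/1e3]
    print("clock",o["clock"],"disp",D(o["ee_pos"]).round(1),"z",(o["ee_pos"][2]*1e3).round(1),"F",o["force"].round(2),"w",o["gripper_width"].round(4),"q",o["q"].round(3))
    print("tool shift",(r.T@(p-o["ee_pos"])*1e3).round(1))
    X=np.r_[f["R"][:,0],0]
    for s in(1,-1):
        y_=s*X;z_=np.array([0,0,-1]);T=np.c_[np.cross(y_,z_),y_,z_]
        print("turn",Ro.from_matrix(r.T@T).as_rotvec().round(3),"tool axes in disp: x",(f["R"].T@r[:2,0]).round(2),"y",(f["R"].T@r[:2,1]).round(2))
E
python3 -c "
from h import *
print(W(20,-125),W(35,-125),W(0,135))
togo(35,-125,230)"
```

```text
[ 0.56189204 -0.22735036] [ 0.57670512 -0.22971105] [0.58305987 0.03255717]Traceback (most recent call last):
  File "<string>", line 4, in <module>
    togo(35,-125,230)
    ~~~~^^^^^^^^^^^^^
  File "h.py", line 22, in togo
    print("clock",o["clock"],"disp",D(o["ee_pos"]).round(1),"z",(o["ee_pos"][2]*1e3).round(1),"F",o["force"].round(2),"w",o["gripper_width"].round(4),"q",o["q"].round(3))
                                                                                                                          ^^^^^^^^^^^^^^^^^^^^^^^^
AttributeError: 'float' object has no attribute 'round'
```

```bash
sed -i 's/o\["gripper_width"\].round(4)/round(o["gripper_width"],4)/' h.py
python3 -c "
from h import *
togo(35,-125,230)"
```

```text
clock 0.1 disp [-410.4  562.9] z 247.5 F [0.78 0.39 0.  ] w 0.0853 q [0.99  0.314 0.045 1.304 0.    1.431]
tool shift [-619.6 -536.2   18.2]
turn [-2.000e-03  1.000e-03  1.288e+00] tool axes in disp: x [-0.96  0.28] y [0.28 0.96]
turn [-1.000e-03 -2.000e-03 -1.854e+00] tool axes in disp: x [-0.96  0.28] y [0.28 0.96]
```

Request:
{"method": "apply_moves", "body": {
  "commands": [
    {"tx":-0.045,"ty":-0.039,"rz":0.18,"gripper":0},
    {"tx":-0.051,"ty":-0.03,"rz":0.18,"gripper":0},
    {"tx":-0.056,"ty":-0.021,"rz":0.18,"gripper":0},
    {"tx":-0.059,"ty":-0.01,"rz":0.18,"gripper":0},
    {"tx":-0.06,"ty":0,"rz":0.18,"gripper":0}
  ]
}}

```text
invalid input at $.commands[0]: expected keys rx, ry, rz, tx, ty, tz, gripper
```

```bash
python3 -c "
from h import *
togo(35,-125,230)"
```

```text
clock 0.1 disp [-410.4  562.9] z 247.5 F [0.78 0.39 0.  ] w 0.0853 q [0.99  0.314 0.045 1.304 0.    1.431]
tool shift [-619.6 -536.2   18.2]
turn [-2.000e-03  1.000e-03  1.288e+00] tool axes in disp: x [-0.96  0.28] y [0.28 0.96]
turn [-1.000e-03 -2.000e-03 -1.854e+00] tool axes in disp: x [-0.96  0.28] y [0.28 0.96]
```

All keys are required.

Request:
{"method": "apply_moves", "body": {
  "commands": [
    {"rx":0,"ry":0,"tz":0,"tx":-0.045,"ty":-0.039,"rz":0.18,"gripper":0},
    {"rx":0,"ry":0,"tz":0,"tx":-0.051,"ty":-0.03,"rz":0.18,"gripper":0},
    {"rx":0,"ry":0,"tz":0,"tx":-0.056,"ty":-0.021,"rz":0.18,"gripper":0},
    {"rx":0,"ry":0,"tz":0,"tx":-0.059,"ty":-0.01,"rz":0.18,"gripper":0},
    {"rx":0,"ry":0,"tz":0,"tx":-0.06,"ty":0,"rz":0.18,"gripper":0}
  ]
}}

```text
clock: 0.72
ee_pos: [0.3642, 0.2415, 0.2448]
eef_rot: [1.976, 2.442, -0.006]
force: [1.0, 0.4, 0.3]
gripper_width: 0.0002
```

```bash
python3 -c "
from h import *
togo(35,-125,230)"
```

```text
clock 0.725 disp [-249.   306.9] z 244.8 F [1.02 0.39 0.35] w 0.0002 q [ 0.403  0.051 -0.285  1.238 -0.002  1.763]
tool shift [-505.1  109.4   15.8]
turn [-0.003  0.003  0.368] tool axes in disp: x [-0.36  0.93] y [0.93 0.36]
turn [-0.005 -0.004 -2.773] tool axes in disp: x [-0.36  0.93] y [0.93 0.36]
```

Request:
{"method": "apply_moves", "body": {
  "commands": [
    {"rx":0,"ry":0,"tz":0,"tx":-0.057,"ty":0.012,"rz":0.18,"gripper":0},
    {"rx":0,"ry":0,"tz":0,"tx":-0.054,"ty":0.022,"rz":0.18,"gripper":0},
    {"rx":0,"ry":0,"tz":0,"tx":-0.049,"ty":0.032,"rz":0,"gripper":0},
    {"rx":0,"ry":0,"tz":0,"tx":-0.049,"ty":0.032,"rz":0,"gripper":0},
    {"rx":0,"ry":0,"tz":0,"tx":-0.049,"ty":0.032,"rz":0,"gripper":0}
  ]
}}

```text
clock: 1.35
ee_pos: [0.4833, -0.0353, 0.2446]
eef_rot: [2.395, 2.032, -0.005]
force: [0.0, 0.4, -0.1]
gripper_width: -0.0003
```

```bash
python3 -c "
from h import *
togo(35,-125,230)"
```

```text
clock 1.35 disp [-87.8  52.3] z 244.6 F [ 0.03  0.38 -0.07] w -0.0003 q [-0.237  0.141 -0.184  1.247 -0.003  1.498]
tool shift [-176.5  123.9   14.9]
turn [-0.002  0.003 -0.006] tool axes in disp: x [0.01 1.  ] y [ 1.   -0.01]
turn [4.000e-03 3.000e-03 3.136e+00] tool axes in disp: x [0.01 1.  ] y [ 1.   -0.01]
```

Request:
{"method": "apply_moves", "body": {
  "commands": [
    {"rx":0,"ry":0,"tz":0,"tx":-0.045,"ty":0.031,"rz":0,"gripper":0},
    {"rx":0,"ry":0,"tz":0,"tx":-0.045,"ty":0.031,"rz":0,"gripper":0},
    {"rx":0,"ry":0,"tz":0.01,"tx":-0.045,"ty":0.031,"rz":0,"gripper":0},
    {"rx":0,"ry":0,"tz":0.02,"tx":-0.042,"ty":0.031,"rz":-0.006,"gripper":0},
    {"rx":0,"ry":0,"tz":0.02,"tx":0,"ty":0,"rz":0,"gripper":0}
  ]
}}

```text
clock: 1.98
ee_pos: [0.5797, -0.2424, 0.1922]
eef_rot: [2.394, 2.031, -0.004]
force: [-0.9, 2.5, -0.1]
gripper_width: -0.0003
```

```bash
python3 - <<'E'
from h import *
togo(35,-125,160)
p,d=manip.camera("scene");a=p[120:220,220:330,::-1];cv2.imwrite("pics/s1.png",cv2.resize(a,None,fx=5,fy=5,interpolation=cv2.INTER_CUBIC))
p,d=manip.camera("top");a=p[145:230,290:450,::-1];cv2.imwrite("pics/t1.png",cv2.resize(a,None,fx=5,fy=5,interpolation=cv2.INTER_CUBIC))
E
```

```text
clock 1.975 disp [  40. -137.] z 192.2 F [-0.92  2.47 -0.07] w -0.0003 q [-0.522  0.436  0.089  1.223 -0.003  1.212]
tool shift [12.1 -5.  32.2]
turn [-0.     0.003 -0.006] tool axes in disp: x [0.01 1.  ] y [ 1.   -0.01]
turn [5.000e-03 1.000e-03 3.136e+00] tool axes in disp: x [0.01 1.  ] y [ 1.   -0.01]
```

View pics/s1.png

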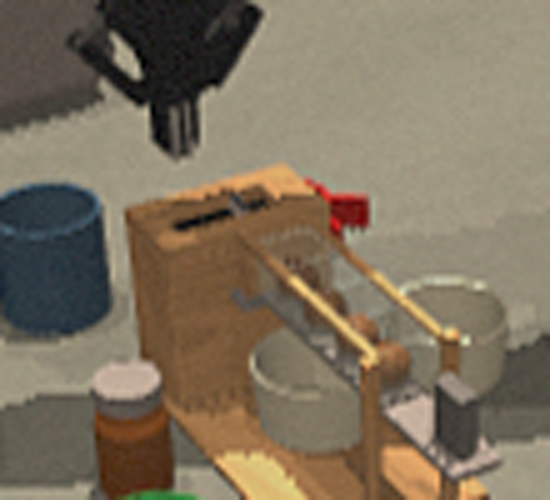

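View pics/t1.png

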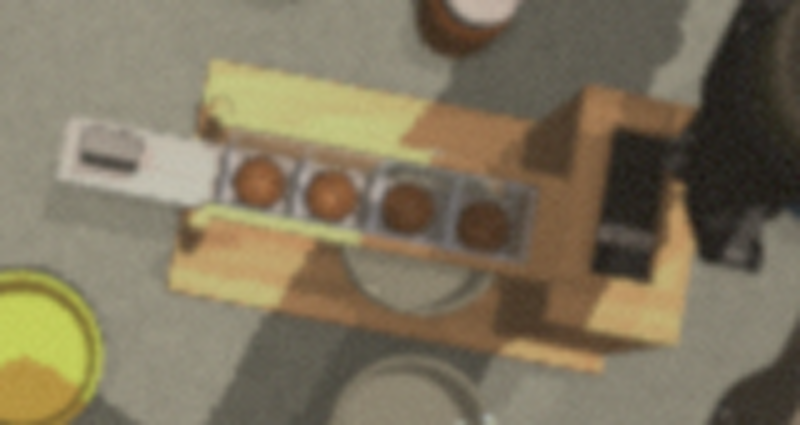

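The scene view shows the closed fingertips at about (256,152), above the slot at its −y side. In the top view they are right of the slot. I'll correct sideways first, then compare where the tip projects.

Request:
{"method": "apply_moves", "body": {
  "commands": [
    {"rx":0,"ry":0,"tz":0,"tx":0.012,"ty":-0.005,"rz":-0.006,"gripper":0},
    {"rx":0,"ry":0,"tz":0.014,"tx":0,"ty":0,"rz":0,"gripper":0},
    {"rx":0,"ry":0,"tz":0,"tx":0,"ty":0,"rz":0,"gripper":0}
  ]
}}

```text
clock: 2.45
ee_pos: [0.5738, -0.2233, 0.1778]
eef_rot: [-2.382, -2.043, 0.006]
force: [0.8, 0.4, -0.1]
gripper_width: -0.0004
```

```bash
python3 - <<'E'
from h import *
togo(35,-125,160)
o=manip.observe();r=Ro.from_rotvec(o["eef_rot"]).as_matrix()
tip=o["ee_pos"]+r@[0,0,.017]
for n,(x0,y0,x1,y1) in(("scene",(220,120,330,220)),("top",(350,145,450,230))):
    p,d=manip.camera(n);b=cv2.resize(p[y0:y1,x0:x1,::-1],None,fx=6,fy=6,interpolation=cv2.INTER_CUBIC)
    q=(proj(n,tip)[0]-[x0,y0]+.5)*6-.5;cv2.circle(b,tuple(q.round().astype(int)),4,(0,0,255),1)
    q=(proj(n,[*W(35,-125),.135])[0]-[x0,y0]+.5)*6-.5;cv2.circle(b,tuple(q.round().astype(int)),4,(0,255,0),1)
    cv2.imwrite(f"pics/{n}2.png",b)
E
```

```text
clock 2.45 disp [  31.1 -119.1] z 177.8 F [ 0.76  0.36 -0.14] w -0.0004 q [-0.5    0.423  0.032  1.185 -0.002  1.223]
tool shift [-5.9  4.  17.8]
turn [-0.005  0.001  0.005] tool axes in disp: x [-0.01  1.  ] y [1.   0.01]
turn [-1.000e-03 -8.000e-03 -3.136e+00] tool axes in disp: x [-0.01  1.  ] y [1.   0.01]
```

View pics/scene2.png

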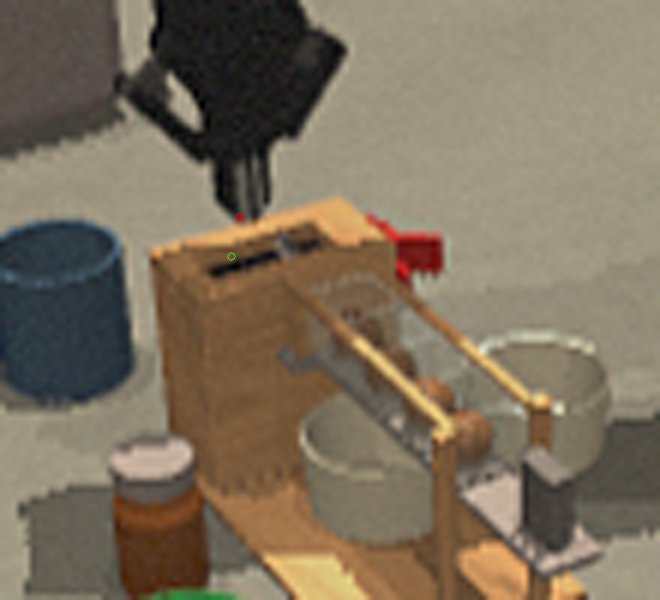

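View pics/top2.png

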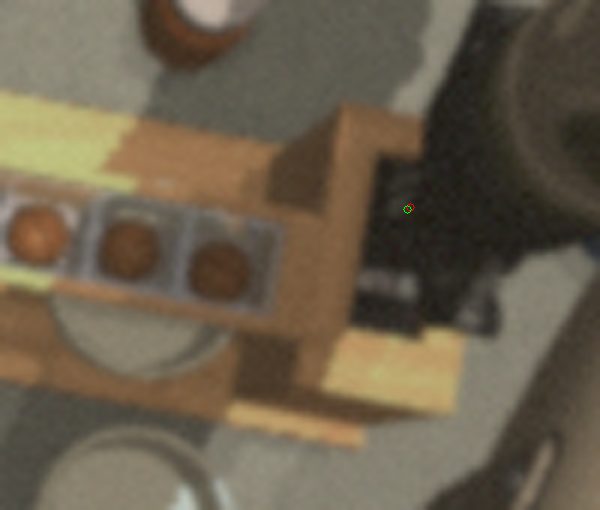

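Scene view: the tips are at crop (250,217) and the projection is (240,217). That 1.7 px offset matches the one seen on the housing, so the scene camera has a constant bias and the top-view fit stands. I'll correct to slot x 35, y −125.

Request:
{"method": "apply_moves", "body": {
  "commands": [
    {"rx":0,"ry":0,"tz":0,"tx":-0.005,"ty":0.003,"rz":0.004,"gripper":0},
    {"rx":0,"ry":0,"tz":0,"tx":0,"ty":0,"rz":0,"gripper":0},
    {"rx":0,"ry":0,"tz":0.012,"tx":0,"ty":0,"rz":0,"gripper":0},
    {"rx":0,"ry":0,"tz":0,"tx":0,"ty":0,"rz":0,"gripper":0}
  ]
}}

```text
clock: 3.05
ee_pos: [0.5775, -0.2302, 0.1674]
eef_rot: [2.389, 2.04, -0.004]
force: [-0.8, -0.2, -0.2]
gripper_width: -0.0
```

```bash
python3 -c "
from h import *
togo(35,-125,145)"
```

```text
clock 3.05 disp [  35.9 -125.4] z 167.4 F [-0.75 -0.18 -0.23] w -0.0 q [-0.507  0.436  0.026  1.161 -0.002  1.221]
tool shift [ 0.4 -0.9 22.4]
turn [-0.001  0.002  0.001] tool axes in disp: x [-0.  1.] y [1. 0.]
turn [-4.000e-03 -2.000e-03 -3.141e+00] tool axes in disp: x [-0.  1.] y [1. 0.]
```

Request:
{"method": "apply_moves", "body": {
  "commands": [
    {"rx":0,"ry":0,"tz":0.01,"tx":0,"ty":-0.001,"rz":0,"gripper":0},
    {"rx":0,"ry":0,"tz":0.003,"tx":0,"ty":0,"rz":0,"gripper":0},
    {"rx":0,"ry":0,"tz":0,"tx":0,"ty":0,"rz":0,"gripper":0}
  ]
}}

```text
clock: 3.42
ee_pos: [0.576, -0.2299, 0.1528]
eef_rot: [-2.389, -2.04, 0.004]
force: [0.0, 1.0, 0.1]
gripper_width: -0.0001
```

```bash
python3 -c "
from h import *
togo(35,-125,145)"
```

```text
clock 3.425 disp [  34.4 -125.3] z 152.8 F [0.01 1.04 0.14] w -0.0001 q [-5.080e-01  4.420e-01 -1.000e-03  1.129e+00 -2.000e-03  1.220e+00]
tool shift [0.3 0.6 7.8]
turn [-0.002  0.002  0.001] tool axes in disp: x [-0.  1.] y [1. 0.]
turn [-3.000e-03 -3.000e-03 -3.141e+00] tool axes in disp: x [-0.  1.] y [1. 0.]
```

Request:
{"method": "apply_moves", "body": {
  "commands": [
    {"rx":0,"ry":0,"tz":0.003,"tx":0,"ty":0,"rz":0,"gripper":0},
    {"rx":0,"ry":0,"tz":0.003,"tx":0,"ty":0,"rz":0,"gripper":0},
    {"rx":0,"ry":0,"tz":0.001,"tx":0,"ty":0,"rz":0,"gripper":0},
    {"rx":0,"ry":0,"tz":0,"tx":0,"ty":0,"rz":0,"gripper":0}
  ]
}}

```text
clock: 3.92
ee_pos: [0.5763, -0.23, 0.1457]
eef_rot: [2.389, 2.04, -0.004]
force: [-0.1, -0.5, -0.6]
gripper_width: 0.0005
```

```bash
python3 -c "
from h import *
togo(5,-125,144)"
```

```text
clock 3.925 disp [  34.6 -125.4] z 145.7 F [-0.07 -0.51 -0.65] w 0.0005 q [-0.508  0.447 -0.012  1.113 -0.002  1.22 ]
tool shift [  0.4 -29.6   1.7]
turn [-0.001  0.002  0.001] tool axes in disp: x [-0.  1.] y [1. 0.]
turn [-3.000e-03 -2.000e-03 -3.141e+00] tool axes in disp: x [-0.  1.] y [1. 0.]
```

The tips are 6 mm into the slot with no contact. Now I push towards −x in small rows and watch the force.

Request:
{"method": "apply_moves", "body": {
  "commands": [
    {"rx":0,"ry":0,"tz":0.001,"tx":0,"ty":-0.004,"rz":0,"gripper":0},
    {"rx":0,"ry":0,"tz":0,"tx":0,"ty":-0.004,"rz":0,"gripper":0},
    {"rx":0,"ry":0,"tz":0,"tx":0,"ty":-0.004,"rz":0,"gripper":0},
    {"rx":0,"ry":0,"tz":0,"tx":0,"ty":-0.004,"rz":0,"gripper":0}
  ]
}}

```text
clock: 4.42
ee_pos: [0.5596, -0.2274, 0.145]
eef_rot: [2.389, 2.04, -0.004]
force: [0.3, -0.0, 0.6]
gripper_width: -0.0002
```

```bash
python3 -c "
from h import *
togo(5,-125,144)"
```

```text
clock 4.425 disp [  17.7 -125.4] z 145.0 F [ 0.32 -0.04  0.63] w -0.0002 q [-0.518  0.416 -0.061  1.094 -0.002  1.21 ]
tool shift [  0.4 -12.7   1. ]
turn [-0.001  0.002  0.001] tool axes in disp: x [-0.  1.] y [1. 0.]
turn [-4.000e-03 -2.000e-03 -3.141e+00] tool axes in disp: x [-0.  1.] y [1. 0.]
```

Request:
{"method": "apply_moves", "body": {
  "commands": [
    {"rx":0,"ry":0,"tz":0.001,"tx":0,"ty":-0.003,"rz":0,"gripper":0},
    {"rx":0,"ry":0,"tz":0,"tx":0,"ty":-0.003,"rz":0,"gripper":0},
    {"rx":0,"ry":0,"tz":0,"tx":0,"ty":-0.002,"rz":0,"gripper":0}
  ]
}}

```text
clock: 4.8
ee_pos: [0.5519, -0.2263, 0.1447]
eef_rot: [2.387, 2.038, -0.001]
force: [2.1, -1.1, -1.1]
gripper_width: -0.0
```

```bash
python3 -c "
from h import *
togo(5,-125,144)"
```

```text
clock 4.8 disp [  10.  -125.5] z 144.7 F [ 2.13 -1.11 -1.05] w -0.0 q [-0.523  0.401 -0.086  1.082 -0.002  1.205]
tool shift [ 0.5 -5.   0.7]
turn [0.002 0.002 0.001] tool axes in disp: x [-0.  1.] y [1. 0.]
turn [-4.000e-03  3.000e-03 -3.141e+00] tool axes in disp: x [-0.  1.] y [1. 0.]
```

Request:
{"method": "apply_moves", "body": {
  "commands": [
    {"rx":0,"ry":0,"tz":0,"tx":0,"ty":-0.003,"rz":0,"gripper":0},
    {"rx":0,"ry":0,"tz":0,"tx":0,"ty":-0.003,"rz":0,"gripper":0},
    {"rx":0,"ry":0,"tz":0,"tx":0,"ty":-0.002,"rz":0,"gripper":0}
  ]
}}

```text
clock: 5.18
ee_pos: [0.544, -0.225, 0.1447]
eef_rot: [2.386, 2.038, -0.0]
force: [2.1, 0.3, -0.9]
gripper_width: -0.0001
```

```bash
python3 -c "
from h import *
togo(0,-125,144)"
```

```text
clock 5.175 disp [   1.9 -125.5] z 144.7 F [ 2.09  0.33 -0.89] w -0.0001 q [-5.280e-01  3.860e-01 -1.080e-01  1.074e+00 -1.000e-03  1.200e+00]
tool shift [ 0.5 -1.9  0.7]
turn [0.002 0.002 0.001] tool axes in disp: x [-0.  1.] y [1. 0.]
turn [-0.004  0.004 -3.141] tool axes in disp: x [-0.  1.] y [1. 0.]
```

Request:
{"method": "apply_moves", "body": {
  "commands": [
    {"rx":0,"ry":0,"tz":0,"tx":0,"ty":-0.002,"rz":0,"gripper":0},
    {"rx":0,"ry":0,"tz":0,"tx":0,"ty":-0.002,"rz":0,"gripper":0},
    {"rx":0,"ry":0,"tz":0,"tx":0,"ty":-0.001,"rz":0,"gripper":0}
  ]
}}

```text
clock: 5.55
ee_pos: [0.5387, -0.2241, 0.1447]
eef_rot: [2.386, 2.038, -0.0]
force: [1.9, -0.4, -0.5]
gripper_width: 0.0001
```

```bash
python3 -c "
from h import *
togo(0,-125,144)"
```

```text
clock 5.55 disp [  -3.4 -125.5] z 144.7 F [ 1.91 -0.4  -0.52] w 0.0001 q [-5.310e-01  3.760e-01 -1.230e-01  1.069e+00 -1.000e-03  1.197e+00]
tool shift [0.5 3.4 0.7]
turn [0.003 0.002 0.001] tool axes in disp: x [-0.  1.] y [1. 0.]
turn [-0.004  0.004 -3.141] tool axes in disp: x [-0.  1.] y [1. 0.]
```

Request:
{"method": "apply_moves", "body": {
  "commands": [
    {"rx":0,"ry":0,"tz":0,"tx":0,"ty":-0.002,"rz":0,"gripper":0},
    {"rx":0,"ry":0,"tz":0,"tx":0,"ty":-0.002,"rz":0,"gripper":0}
  ]
}}

```text
clock: 5.8
ee_pos: [0.5379, -0.224, 0.1448]
eef_rot: [2.382, 2.035, 0.008]
force: [9.3, -0.3, -5.0]
gripper_width: 0.0001
```

```bash
python3 -c "
from h import *
togo(0,-125,144)"
```

```text
clock 5.8 disp [  -4.2 -125.5] z 144.8 F [ 9.29 -0.33 -4.96] w 0.0001 q [-0.533  0.37  -0.132  1.06   0.002  1.194]
tool shift [0.5 4.2 0.8]
turn [0.009 0.002 0.001] tool axes in disp: x [-0.  1.] y [1. 0.]
turn [-3.00e-03  1.50e-02 -3.14e+00] tool axes in disp: x [-0.  1.] y [1. 0.]
```

The force jumped to 9 N at x −4.2, which is the slot's end. I'll back off, lift and look.

Request:
{"method": "apply_moves", "body": {
  "commands": [
    {"rx":-0.009,"ry":0,"tz":0,"tx":0,"ty":0.006,"rz":0,"gripper":0},
    {"rx":0,"ry":0,"tz":0,"tx":0,"ty":0.004,"rz":0,"gripper":0},
    {"rx":0,"ry":0,"tz":-0.02,"tx":0,"ty":0,"rz":0,"gripper":0},
    {"rx":0,"ry":0,"tz":-0.04,"tx":0,"ty":0,"rz":0,"gripper":0},
    {"rx":0,"ry":0,"tz":-0.01,"tx":0.05,"ty":0,"rz":0,"gripper":0.4}
  ]
}}

```text
clock: 6.42
ee_pos: [0.5524, -0.1773, 0.2142]
eef_rot: [2.387, 2.029, 0.009]
force: [1.0, 0.5, -0.1]
gripper_width: 0.0169
```

Request:
{"method": "apply_moves", "body": {
  "commands": [
    {"rx":0,"ry":0,"tz":0,"tx":0.055,"ty":0,"rz":0,"gripper":0.5},
    {"rx":0,"ry":0,"tz":0,"tx":0.05,"ty":0,"rz":0,"gripper":0.5},
    {"rx":0,"ry":0,"tz":0,"tx":0.05,"ty":0,"rz":0,"gripper":0.5},
    {"rx":0,"ry":0,"tz":0,"tx":0.03,"ty":0,"rz":0,"gripper":0.5},
    {"rx":0,"ry":0,"tz":0,"tx":0,"ty":0,"rz":0,"gripper":0.5}
  ]
}}

```text
clock: 7.05
ee_pos: [0.5826, 0.0124, 0.2151]
eef_rot: [2.386, 2.03, 0.007]
force: [-0.0, 0.1, -0.4]
gripper_width: 0.0432
```

```bash
python3 - <<'E'
from h import *
togo(0,135,180)
for n,(x0,y0,x1,y1) in(("scene",(220,120,330,220)),("top",(290,130,450,230))):
    p,d=manip.camera(n);b=cv2.resize(p[y0:y1,x0:x1,::-1],None,fx=5,fy=5,interpolation=cv2.INTER_CUBIC)
    cv2.imwrite(f"pics/{n}3.png",b)
E
```

```text
clock 7.05 disp [  2.7 115. ] z 215.1 F [-0.04  0.09 -0.4 ] w 0.0432 q [-0.115  0.332 -0.01   1.22  -0.003  1.616]
tool shift [20.1 -3.1 35. ]
turn [ 0.01   0.003 -0.002] tool axes in disp: x [0. 1.] y [ 1. -0.]
turn [ 0.004 -0.015  3.139] tool axes in disp: x [0. 1.] y [ 1. -0.]
```

View pics/scene3.png

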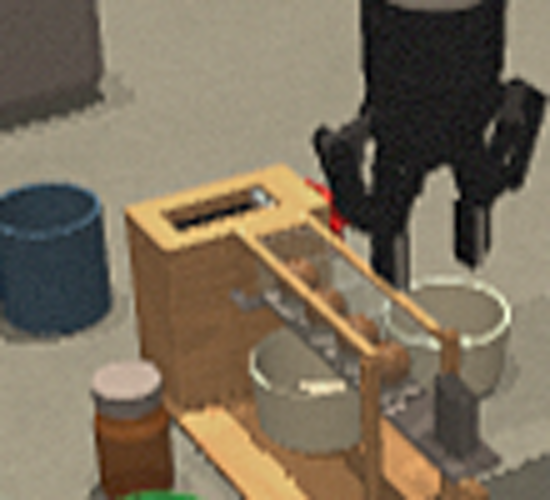

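View pics/top3.png

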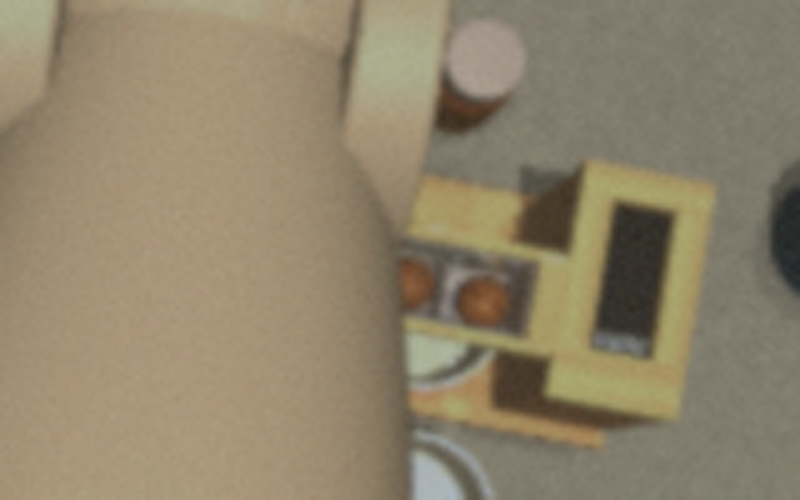

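Both views show the rib at the slot's −x end (top crop (622,343)), so the switch is unlocked, and all the walnuts are still in. Next is the fin.

Request:
{"method": "apply_moves", "body": {
  "commands": [
    {"rx":0.01,"ry":0,"tz":0,"tx":0.02,"ty":-0.003,"rz":0,"gripper":0.5},
    {"rx":0,"ry":0,"tz":0.03,"tx":0,"ty":0,"rz":0,"gripper":0.5},
    {"rx":0,"ry":0,"tz":0,"tx":0,"ty":0,"rz":0,"gripper":0.5}
  ]
}}

```text
clock: 7.52
ee_pos: [0.5828, 0.0294, 0.1847]
eef_rot: [2.399, 2.027, -0.005]
force: [0.2, 0.6, 0.8]
gripper_width: 0.0425
```

```bash
python3 - <<'E'
from h import *
togo(0,135,121)
E
```

```text
clock 7.525 disp [  0.2 131.9] z 184.7 F [0.19 0.64 0.75] w 0.0425 q [-0.086  0.356 -0.05   1.166 -0.003  1.653]
tool shift [ 3.3 -0.2 63.7]
turn [-0.001  0.003 -0.01 ] tool axes in disp: x [0.01 1.  ] y [ 1.   -0.01]
turn [5.000e-03 2.000e-03 3.132e+00] tool axes in disp: x [0.01 1.  ] y [ 1.   -0.01]
```

Request:
{"method": "apply_moves", "body": {
  "commands": [
    {"rx":0,"ry":0,"tz":0.02,"tx":0.003,"ty":0,"rz":-0.01,"gripper":0.5},
    {"rx":0,"ry":0,"tz":0.02,"tx":0,"ty":0,"rz":0,"gripper":0.5},
    {"rx":0,"ry":0,"tz":0.01,"tx":0,"ty":0,"rz":0,"gripper":0.5},
    {"rx":0,"ry":0,"tz":0.005,"tx":0,"ty":0,"rz":0,"gripper":0.5},
    {"rx":0,"ry":0,"tz":0,"tx":0,"ty":0,"rz":0,"gripper":0.5}
  ]
}}

```text
clock: 8.15
ee_pos: [0.586, 0.0309, 0.1334]
eef_rot: [2.389, 2.033, 0.001]
force: [0.1, -0.6, 0.2]
gripper_width: 0.0429
```

```bash
python3 - <<'E'
from h import *
togo(0,135,121)
for n,(x0,y0,x1,y1) in(("scene",(230,130,340,230)),):
    p,d=manip.camera(n);b=cv2.resize(p[y0:y1,x0:x1,::-1],None,fx=5,fy=5,interpolation=cv2.INTER_CUBIC)
    cv2.imwrite(f"pics/{n}4.png",b)
E
```

```text
clock 8.15 disp [  3.2 133.8] z 133.4 F [ 0.1  -0.61  0.21] w 0.0429 q [-0.083  0.39  -0.131  1.046 -0.003  1.649]
tool shift [ 1.2 -3.3 12.4]
turn [ 0.004  0.002 -0.003] tool axes in disp: x [0. 1.] y [ 1. -0.]
turn [ 0.004 -0.006  3.139] tool axes in disp: x [0. 1.] y [ 1. -0.]
```

View pics/scene4.png

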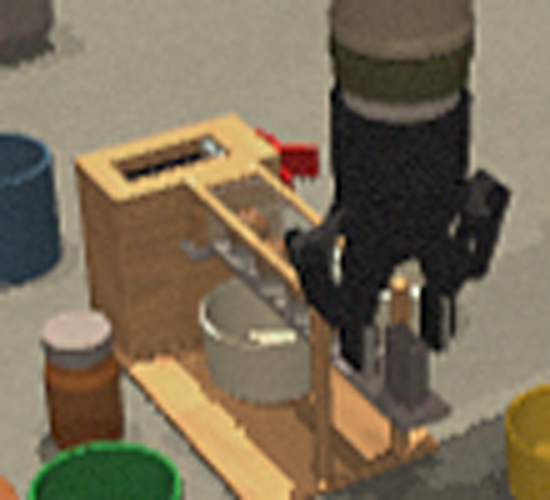

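The fin (crop (405,360)) stands between the fingers. I'll centre on it, lower and close.

Request:
{"method": "apply_moves", "body": {
  "commands": [
    {"rx":0,"ry":0,"tz":0.006,"tx":0.001,"ty":-0.003,"rz":0,"gripper":0.5},
    {"rx":0,"ry":0,"tz":0.004,"tx":0,"ty":0,"rz":0,"gripper":0.5},
    {"rx":0,"ry":0,"tz":0,"tx":0,"ty":0,"rz":0,"gripper":0.5}
  ]
}}

```text
clock: 8.57
ee_pos: [0.5839, 0.0324, 0.1243]
eef_rot: [2.388, 2.031, 0.004]
force: [-0.7, 0.3, 0.9]
gripper_width: 0.0428
```

```bash
python3 - <<'E'
from h import *
togo(0,135,121)
E
```

```text
clock 8.575 disp [  0.8 135. ] z 124.3 F [-0.72  0.28  0.86] w 0.0428 q [-0.08   0.391 -0.153  1.02  -0.003  1.651]
tool shift [ 0.  -0.9  3.3]
turn [ 0.006  0.002 -0.003] tool axes in disp: x [0. 1.] y [ 1. -0.]
turn [ 3.000e-03 -1.000e-02  3.139e+00] tool axes in disp: x [0. 1.] y [ 1. -0.]
```

Request:
{"method": "apply_moves", "body": {
  "commands": [
    {"rx":0,"ry":0,"tz":0.001,"tx":0,"ty":-0.001,"rz":0,"gripper":0.3},
    {"rx":0,"ry":0,"tz":0,"tx":0,"ty":0,"rz":0,"gripper":0.0},
    {"rx":0,"ry":0,"tz":0,"tx":0,"ty":0,"rz":0,"gripper":0.0},
    {"rx":0,"ry":0,"tz":0,"tx":0,"ty":0,"rz":0,"gripper":0.0}
  ]
}}

```text
clock: 9.07
ee_pos: [0.5829, 0.0326, 0.1234]
eef_rot: [2.388, 2.031, 0.004]
force: [-0.0, 0.3, 0.9]
gripper_width: 0.0131
```

```bash
python3 - <<'E'
from h import *
togo(0,215,121)
E
```

```text
clock 9.075 disp [ -0.2 135. ] z 123.4 F [-0.03  0.29  0.93] w 0.0131 q [-0.08   0.39  -0.157  1.017 -0.003  1.652]
tool shift [80.  -0.1  2.2]
turn [ 0.006  0.002 -0.003] tool axes in disp: x [0. 1.] y [ 1. -0.]
turn [ 3.000e-03 -1.000e-02  3.138e+00] tool axes in disp: x [0. 1.] y [ 1. -0.]
```

Gripped (opening 13 mm on the 14 mm fin). Drawing out, aiming for about 84 mm.

Request:
{"method": "apply_moves", "body": {
  "commands": [
    {"rx":0,"ry":0,"tz":0,"tx":0.01,"ty":0,"rz":0,"gripper":0.0},
    {"rx":0,"ry":0,"tz":0,"tx":0.012,"ty":0,"rz":0,"gripper":0.0},
    {"rx":0,"ry":0,"tz":0,"tx":0.012,"ty":0,"rz":0,"gripper":0.0},
    {"rx":0,"ry":0,"tz":0,"tx":0.01,"ty":0,"rz":0,"gripper":0.0},
    {"rx":0,"ry":0,"tz":0,"tx":0,"ty":0,"rz":0,"gripper":0.0}
  ]
}}

```text
clock: 9.7
ee_pos: [0.5906, 0.0793, 0.1234]
eef_rot: [2.387, 2.031, 0.004]
force: [0.6, 0.1, 0.9]
gripper_width: 0.0128
```

```bash
python3 - <<'E'
from h import *
togo(0,219,123)
E
```

```text
clock 9.7 disp [1.000e-01 1.823e+02] z 123.4 F [0.64 0.05 0.87] w 0.0128 q [ 1.000e-03  4.120e-01 -1.240e-01  1.029e+00 -4.000e-03  1.732e+00]
tool shift [36.7 -0.2  0.3]
turn [ 0.007  0.003 -0.003] tool axes in disp: x [0. 1.] y [ 1. -0.]
turn [ 0.004 -0.011  3.139] tool axes in disp: x [0. 1.] y [ 1. -0.]
```

```bash
python3 - <<'E'
from h import *
for n,(x0,y0,x1,y1) in(("scene",(230,130,350,240)),("top",(290,130,450,230))):
    p,d=manip.camera(n);b=cv2.resize(p[y0:y1,x0:x1,::-1],None,fx=5,fy=5,interpolation=cv2.INTER_CUBIC)
    cv2.imwrite(f"pics/{n}5.png",b)
E
```

```text
(no output)
```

View pics/scene5.png

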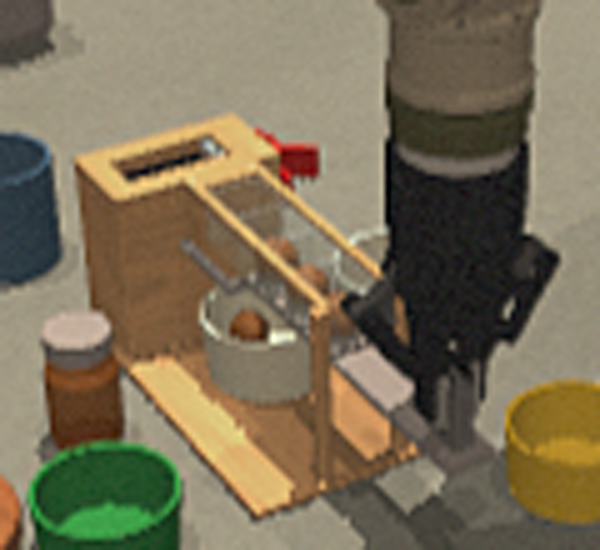

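View pics/top5.png

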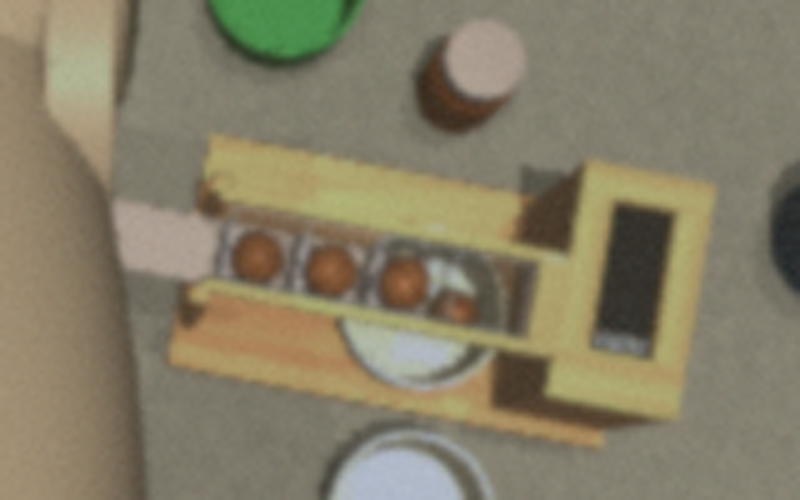

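The first walnut lies in the ramekin (scene crop (248,325)) and three are still in the hopper. Drawing on by about 36 mm.

Request:
{"method": "apply_moves", "body": {
  "commands": [
    {"rx":0,"ry":0,"tz":0,"tx":0.01,"ty":0,"rz":0,"gripper":0.0},
    {"rx":0,"ry":0,"tz":0,"tx":0.012,"ty":0,"rz":0,"gripper":0.0},
    {"rx":0,"ry":0,"tz":0,"tx":0.008,"ty":0,"rz":0,"gripper":0.0},
    {"rx":0,"ry":0,"tz":0,"tx":0.003,"ty":0,"rz":0,"gripper":0.0},
    {"rx":0,"ry":0,"tz":0,"tx":0,"ty":0,"rz":0,"gripper":0.0}
  ]
}}

```text
clock: 10.42
ee_pos: [0.5961, 0.1128, 0.1234]
eef_rot: [2.388, 2.029, 0.002]
force: [0.9, -1.1, 0.9]
gripper_width: 0.0129
```

```bash
python3 - <<'E'
from h import *
togo(0,219,123)
for n,(x0,y0,x1,y1) in(("scene",(230,130,350,240)),("top",(290,130,450,230))):
    p,d=manip.camera(n);b=cv2.resize(p[y0:y1,x0:x1,::-1],None,fx=5,fy=5,interpolation=cv2.INTER_CUBIC)
    cv2.imwrite(f"pics/{n}6.png",b)
E
```

```text
clock 10.425 disp [2.000e-01 2.162e+02] z 123.4 F [ 0.87 -1.1   0.89] w 0.0129 q [ 0.057  0.432 -0.093  1.04  -0.005  1.79 ]
tool shift [ 2.8 -0.3  0.4]
turn [ 0.007  0.004 -0.004] tool axes in disp: x [0. 1.] y [ 1. -0.]
turn [ 0.006 -0.01   3.137] tool axes in disp: x [0. 1.] y [ 1. -0.]
```

View pics/scene6.png

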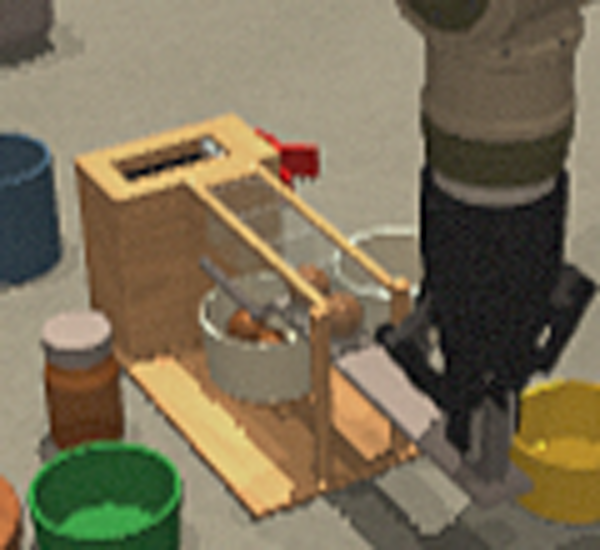

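View pics/top6.png

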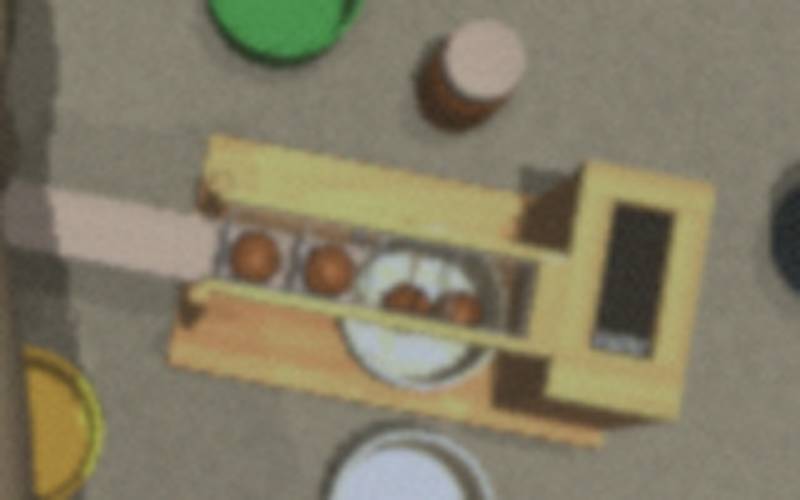

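Exactly two walnuts are in the ramekin (top crop (405,300) and (462,308)), and two are still in the hopper. Pushing the gate shut, 81 mm.

Request:
{"method": "apply_moves", "body": {
  "commands": [
    {"rx":0,"ry":0,"tz":0,"tx":-0.01,"ty":0,"rz":0,"gripper":0.0},
    {"rx":0,"ry":0,"tz":0,"tx":-0.015,"ty":0,"rz":0,"gripper":0.0},
    {"rx":0,"ry":0,"tz":0,"tx":-0.015,"ty":0,"rz":0,"gripper":0.0},
    {"rx":0,"ry":0,"tz":0,"tx":-0.015,"ty":0,"rz":0,"gripper":0.0},
    {"rx":0,"ry":0,"tz":0,"tx":-0.008,"ty":0,"rz":0,"gripper":0.0}
  ]
}}

```text
clock: 11.15
ee_pos: [0.5852, 0.0467, 0.1234]
eef_rot: [2.39, 2.03, 0.006]
force: [1.4, 1.2, 0.6]
gripper_width: 0.0132
```

```bash
python3 - <<'E'
from h import *
togo(0,135,123)
E
```

```text
clock 11.15 disp [-1.000e-01  1.493e+02] z 123.4 F [1.44 1.24 0.6 ] w 0.0132 q [-0.056  0.396 -0.149  1.02  -0.002  1.677]
tool shift [-14.3   0.2   0.4]
turn [ 0.007  0.001 -0.005] tool axes in disp: x [0. 1.] y [ 1. -0.]
turn [ 2.000e-03 -1.000e-02  3.137e+00] tool axes in disp: x [0. 1.] y [ 1. -0.]
```

Request:
{"method": "apply_moves", "body": {
  "commands": [
    {"rx":0,"ry":0,"tz":0,"tx":-0.005,"ty":0,"rz":0,"gripper":0.0},
    {"rx":0,"ry":0,"tz":0,"tx":-0.004,"ty":0,"rz":0,"gripper":0.0},
    {"rx":0,"ry":0,"tz":0,"tx":-0.003,"ty":0,"rz":0,"gripper":0.0},
    {"rx":0,"ry":0,"tz":0,"tx":0,"ty":0,"rz":0,"gripper":0.0}
  ]
}}

```text
clock: 11.65
ee_pos: [0.583, 0.033, 0.1234]
eef_rot: [2.39, 2.029, 0.004]
force: [0.9, -1.5, -0.5]
gripper_width: 0.0131
```

```bash
python3 - <<'E'
from h import *
togo(0,135,123)
E
```

```text
clock 11.65 disp [-1.000e-01  1.354e+02] z 123.4 F [ 0.92 -1.51 -0.5 ] w 0.0131 q [-0.08   0.39  -0.157  1.017 -0.002  1.654]
tool shift [-0.4  0.1  0.4]
turn [ 0.007  0.002 -0.005] tool axes in disp: x [0.01 1.  ] y [ 1.   -0.01]
turn [ 3.000e-03 -1.000e-02  3.136e+00] tool axes in disp: x [0.01 1.  ] y [ 1.   -0.01]
```

Pressing on to the stop until the force shows it.

Request:
{"method": "apply_moves", "body": {
  "commands": [
    {"rx":0,"ry":0,"tz":0,"tx":-0.002,"ty":0,"rz":0,"gripper":0.0},
    {"rx":0,"ry":0,"tz":0,"tx":-0.002,"ty":0,"rz":0,"gripper":0.0}
  ]
}}

```text
clock: 11.9
ee_pos: [0.5829, 0.0324, 0.1235]
eef_rot: [2.391, 2.035, 0.013]
force: [2.9, 9.3, -0.9]
gripper_width: 0.0133
```

```bash
python3 - <<'E'
from h import *
togo(0,135,123)
E
```

```text
clock 11.9 disp [ -0.2 134.8] z 123.5 F [ 2.94  9.32 -0.95] w 0.0133 q [-0.084  0.389 -0.159  1.016  0.005  1.647]
tool shift [0.2 0.2 0.5]
turn [ 0.007 -0.005 -0.003] tool axes in disp: x [0. 1.] y [ 1. -0.]
turn [-0.008 -0.011  3.139] tool axes in disp: x [0. 1.] y [ 1. -0.]
```

9 N at y 134.8, so the gate is at its stop. Release and lift.

Request:
{"method": "apply_moves", "body": {
  "commands": [
    {"rx":0,"ry":0,"tz":0,"tx":0,"ty":0,"rz":0,"gripper":0.5},
    {"rx":0,"ry":0,"tz":0,"tx":0,"ty":0,"rz":0,"gripper":0.5},
    {"rx":0,"ry":0,"tz":0,"tx":0,"ty":0,"rz":0,"gripper":0.5},
    {"rx":0,"ry":0,"tz":-0.02,"tx":0,"ty":0,"rz":0,"gripper":0.5},
    {"rx":0,"ry":0,"tz":-0.04,"tx":0,"ty":0,"rz":0,"gripper":0.5}
  ]
}}

```text
clock: 12.52
ee_pos: [0.5797, 0.0319, 0.1811]
eef_rot: [-2.391, -2.034, -0.002]
force: [-0.0, -0.2, 1.0]
gripper_width: 0.0426
```

Request:
{"method": "apply_moves", "body": {
  "commands": [
    {"rx":0,"ry":0,"tz":-0.04,"tx":0,"ty":0,"rz":0,"gripper":0.5},
    {"rx":0,"ry":0,"tz":-0.01,"tx":0.05,"ty":-0.03,"rz":0,"gripper":0.5},
    {"rx":0,"ry":0,"tz":0,"tx":0.05,"ty":-0.03,"rz":0,"gripper":0.5},
    {"rx":0,"ry":0,"tz":0,"tx":0.05,"ty":-0.03,"rz":0,"gripper":0.5},
    {"rx":0,"ry":0,"tz":0,"tx":0.05,"ty":-0.03,"rz":0,"gripper":0.5}
  ]
}}

```text
clock: 13.15
ee_pos: [0.497, 0.2491, 0.237]
eef_rot: [2.4, 2.019, 0.013]
force: [0.5, 0.7, -0.2]
gripper_width: 0.0426
```

Request:
{"method": "apply_moves", "body": {
  "commands": [
    {"rx":0,"ry":0,"tz":0,"tx":0,"ty":0,"rz":0,"gripper":0.5},
    {"rx":0,"ry":0,"tz":0,"tx":0,"ty":0,"rz":0,"gripper":0.5}
  ]
}}

```text
clock: 13.4
ee_pos: [0.4953, 0.2521, 0.2373]
eef_rot: [2.393, 2.026, 0.014]
force: [-0.0, 0.3, -0.6]
gripper_width: 0.0428
```

```bash
python3 - <<'E'
from h import *
togo(0,135,123)
for n,(x0,y0,x1,y1) in(("scene",(230,130,350,240)),("top",(290,130,450,230))):
    p,d=manip.camera(n);b=cv2.resize(p[y0:y1,x0:x1,::-1],None,fx=5,fy=5,interpolation=cv2.INTER_CUBIC)
    cv2.imwrite(f"pics/{n}7.png",b);cv2.imwrite(f"pics/{n}7f.png",p[:,:,::-1])
E
```

```text
clock 13.4 disp [-121.2  338. ] z 237.3 F [-0.05  0.26 -0.6 ] w 0.0428 q [ 3.280e-01  2.710e-01 -3.900e-02  1.251e+00 -2.000e-03  2.064e+00]
tool shift [-202.4  121.7  114.9]
turn [ 0.01  -0.003 -0.008] tool axes in disp: x [0.01 1.  ] y [ 1.   -0.01]
turn [-0.004 -0.016  3.134] tool axes in disp: x [0.01 1.  ] y [ 1.   -0.01]
```

View pics/scene7.png

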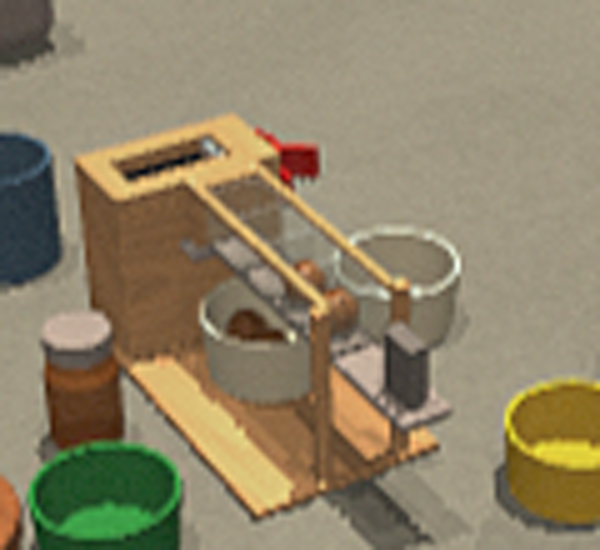

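View pics/top7.png

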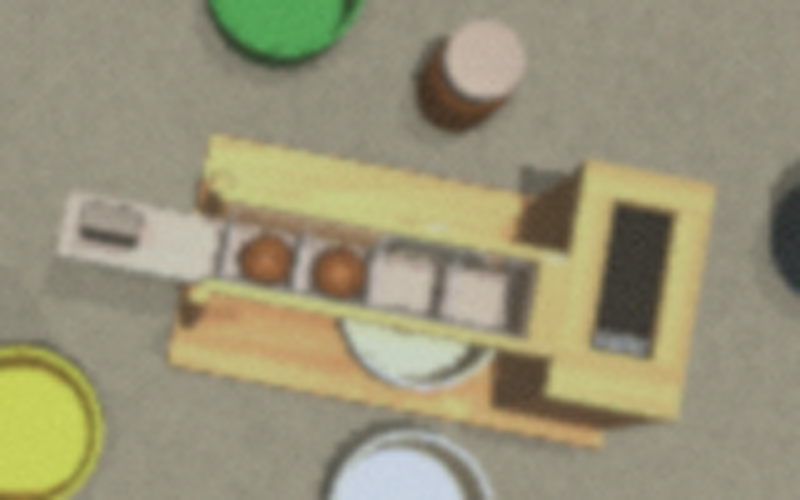

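View pics/top7f.png

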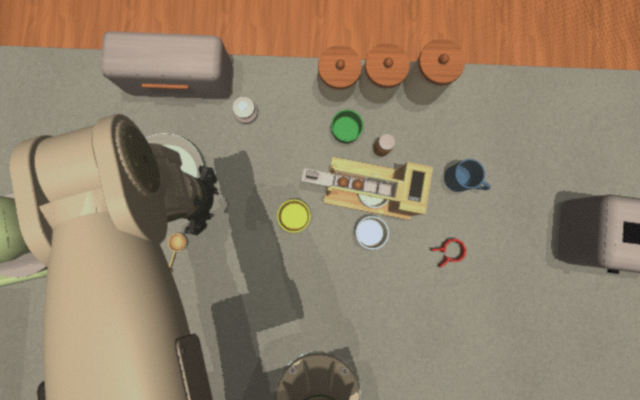

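The gate is back where it began (fin at crop (110,225), the start position once the different crop is allowed for). Two walnuts are in the ramekin, two in the hopper, and the rib is at the −x end. Everything else on the counter is where it was, and the arm is clear.

```bash
python3 -c "
from cell import manip
print(manip.hand_in())"
```

```text
the job is handed in; nothing more can be done
None
```

The job is done and handed in at about 13.5 s of the 51 s allowed; `hand_in` reported no verdict.

- **Switch:** I slid it with the closed fingertips until the force rose to about 9 N at the end of its slot. The pictures show the rib at the unlocked end.
- **Gate:** I gripped the fin, drew it out about 81 mm and pushed it shut until the force reached about 9 N at y 134.8 mm (shut is 135 mm). I then let go and moved the arm clear.
- **Last pictures:** Two walnuts lie in the ramekin and two are still in the hopper's third and fourth bays. The fin is back at its starting position. The ramekin and the objects in view look unmoved; the arm hides part of the pie tin and spoon in the last top view.
- **Disagreement:** The scene camera was off by about 1.7 pixels compared with the top camera, on both the dispenser and the gripper. I worked from the top-camera fit, and the force contacts agreed with it.

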